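# Load the watch tester and start it

## Task

Clear the brown rubber cup off the watch tester's loading ledge into the wooden tray, and slide every watch carrier on the bench, rounded end first, fully home into a bay of its own so that the bay's spring catch clicks behind it. Only when the cup is away and all the carriers are locked in, push the tester's start plunger all the way down and let it spring back up. Leave the other things on the bench as they are.

Things in the scene. Friction and masses are not known exactly. Their poses are not given: they have to be found in the camera images.
- tester: Watch tester, grey and aluminium, fixed. Origin: on the table, on the middle bay's centre line; x into the bays (away from the robot), z up. Its 8 mm thick deck spans x -140 to 170, y -140 to 140 mm; the flat front part, x -140 to -30, is the loading ledge. Three bays, centred on y = -86, 0, 86, run along x behind it. Right (y -215 to -140, x -25 to 65): 50 mm high block with the start plunger.
- bay0 (a point): Bay 0, end stop: point on the deck (z = 8 mm) at x = 120, y = -86 in the tester frame. Channel 67 mm wide from x = -30 to this stop, walls up to z = 21. From x = 55 on, lips (z 21 to 26) overhang 10 mm from each wall, leaving a 47 mm slot: a carrier goes in only along x from the ledge, its base under the lips (3 mm free height). Behind the stop is a 70 mm high housing.
- bay1 (a point): Bay 1, end stop: point on the deck (z = 8 mm) at x = 120, y = 0 in the tester frame. Channel 67 mm wide from x = -30 to this stop, walls up to z = 21. From x = 55 on, lips (z 21 to 26) overhang 10 mm from each wall, leaving a 47 mm slot: a carrier goes in only along x from the ledge, its base under the lips (3 mm free height). Behind the stop is a 70 mm high housing.
- bay2 (a point): Bay 2, end stop: point on the deck (z = 8 mm) at x = 120, y = 86 in the tester frame. Channel 67 mm wide from x = -30 to this stop, walls up to z = 21. From x = 55 on, lips (z 21 to 26) overhang 10 mm from each wall, leaving a 47 mm slot: a carrier goes in only along x from the ledge, its base under the lips (3 mm free height). Behind the stop is a 70 mm high housing.
- catch0 (a joint): Brass spring catch of bay 0 (m): 0 = out, up to 0.010 as pushed aside to +y. A wedge in the bay's +y wall, polished, jutting 8 mm in at deck level; ramp from tester x = 0, square back face at x = 27. 2 N preload, 350 N/m: a carrier needs about 5 N along x. Once the carrier's tail is past x = 27 it snaps back to 0 behind it; 3 mm of play is then left to the stop.
- catch1 (a joint): Brass spring catch of bay 1 (m): 0 = out, up to 0.010 as pushed aside to +y. A wedge in the bay's +y wall, polished, jutting 8 mm in at deck level; ramp from tester x = 0, square back face at x = 27. 2 N preload, 350 N/m: a carrier needs about 5 N along x. Once the carrier's tail is past x = 27 it snaps back to 0 behind it; 3 mm of play is then left to the stop.
- catch2 (a joint): Brass spring catch of bay 2 (m): 0 = out, up to 0.010 as pushed aside to +y. A wedge in the bay's +y wall, polished, jutting 8 mm in at deck level; ramp from tester x = 0, square back face at x = 27. 2 N preload, 350 N/m: a carrier needs about 5 N along x. Once the carrier's tail is past x = 27 it snaps back to 0 behind it; 3 mm of play is then left to the stop.
- plunger (a joint): Start plunger (m): 0 = up, 0.020 = fully down; springs back. 3 N to begin, about 11 N at the bottom.
- plunger_top (a point): Centre of the top of the plunger's flat black cap (36 mm across, 8 mm thick; top 88 mm above the table when up). At x = 20, y = -177.5 mm in the tester frame. Moves straight down when pressed.
- carrier1: Watch carrier, 0.18 kg (2 or 3 present, all alike). Grey base 90 x 64 x 10 mm (x, y, z), front (+x) corners rounded 12 mm, tail square. On it a dark cushion 50 x 36 mm (x, y), 10 to 60 mm up, watch on top to 68 mm. Origin: centre of the underside, z up. Grip the cushion's 36 mm, fingertips 20 mm or more above the underside to clear the lips. Home: origin at tester x = 72 to 75, z = 8 mm.
- carrier2: Watch carrier, 0.18 kg (2 or 3 present, all alike). Grey base 90 x 64 x 10 mm (x, y, z), front (+x) corners rounded 12 mm, tail square. On it a dark cushion 50 x 36 mm (x, y), 10 to 60 mm up, watch on top to 68 mm. Origin: centre of the underside, z up. Grip the cushion's 36 mm, fingertips 20 mm or more above the underside to clear the lips. Home: origin at tester x = 72 to 75, z = 8 mm.
- carrier3: Watch carrier, 0.18 kg (2 or 3 present, all alike). Grey base 90 x 64 x 10 mm (x, y, z), front (+x) corners rounded 12 mm, tail square. On it a dark cushion 50 x 36 mm (x, y), 10 to 60 mm up, watch on top to 68 mm. Origin: centre of the underside, z up. Grip the cushion's 36 mm, fingertips 20 mm or more above the underside to clear the lips. Home: origin at tester x = 72 to 75, z = 8 mm.
- nose1 (a point): Middle of the front edge of carrier1, 45 mm ahead of its origin and 5 mm above its underside. At the start it points roughly away from the robot (within 0.4 rad).
- nose2 (a point): Middle of the front edge of carrier2, 45 mm ahead of its origin and 5 mm above its underside. At the start it points roughly away from the robot (within 0.4 rad).
- nose3 (a point): Middle of the front edge of carrier3, 45 mm ahead of its origin and 5 mm above its underside. At the start it points roughly away from the robot (within 0.4 rad).
- cup: Brown rubber case cup, a plain squat cylinder 58 mm in diameter and 34 mm tall, 0.08 kg, left standing on the tester's loading ledge in front of the bays. Origin: centre of its underside.
- tray: Square wooden tray, 100 x 100 mm outside, walls 4 mm thick and 25 mm high, floor 4 mm thick, open above, fixed to the table. Origin: centre of its underside; x, y along its sides.
- jar: Bystander: glass jar, 60 mm across, 65 mm tall. Origin: underside.
- loupe: Bystander: black eye loupe, 48 mm across, 50 mm tall. Origin: underside.
- dome: Bystander: glass dust dome, 80 mm across, 85 mm tall. Origin: underside.
- spool: Bystander: brown spool, 50 mm across, 40 mm tall. Origin: underside.

How it is judged:
On the way, in this order (a step that is already met when the one before it is completed fails the run):
1. every carrier present is home with the catch behind it and the cup is in the tray (x of nose1 in the frame of tester between 0.1155 and 0.125 m and y of nose1 in the frame of tester between -0.1 and 0.1 m and z of each of nose1, nose2, nose3 in the frame of tester below 0.018 m and angle between each of carrier1, carrier2, carrier3's own z axis and vertical below 0.1 rad and x of nose2 in the frame of tester between 0.1155 and 0.125 m and y of nose2 in the frame of tester between -0.1 and 0.1 m and x of nose3 in the frame of tester between 0.1155 and 0.125 m and y of nose3 in the frame of tester between -0.1 and 0.1 m and value of joint each of catch0, catch1, catch2 below 0.003 m and x of cup in the frame of tray between -0.036 and 0.036 m and y of cup in the frame of tray between -0.036 and 0.036 m and height (world z) of cup below 0.042 m), for 0.2 s.
2. the start plunger is pushed fully down (value of joint plunger above 0.0175 m), for 0.05 s.
At the end, for the whole second after the job is handed in: Every carrier present level in a bay, front edge within 4.5 mm of the stop, all catches out (within 3 mm of rest); cup in the tray (within 36 mm of its centre along each side); plunger has been pushed 17.5 mm or more, after loading, and is back up within 3 mm; carriers and cup at rest (all of step 1 and value of joint plunger below 0.003 m and linear speed of each of cup, carrier1, carrier2, carrier3 below 0.02 m/s); the robot touches nothing.
It fails at once if the plunger is pushed more than 10 mm down while a carrier is not home (value of joint plunger above 0.01 m and (not (x of nose1 in the frame of tester between 0.1155 and 0.125 m and y of nose1 in the frame of tester between -0.1 and 0.1 m and z of nose1 in the frame of tester below 0.018 m and angle between carrier1's own z axis and vertical below 0.1 rad) or not (x of nose2 in the frame of tester between 0.1155 and 0.125 m and y of nose2 in the frame of tester between -0.1 and 0.1 m and z of nose2 in the frame of tester below 0.018 m and angle between carrier2's own z axis and vertical below 0.1 rad) or not (x of nose3 in the frame of tester between 0.1155 and 0.125 m and y of nose3 in the frame of tester between -0.1 and 0.1 m and z of nose3 in the frame of tester below 0.018 m and angle between carrier3's own z axis and vertical below 0.1 rad))).
It fails at once if a bystander is moved by more than 30 mm (distance of any of jar, loupe, dome, spool from where it was at the start of the episode above 0.03 m).
Of carrier1, carrier2, carrier3 only 2 to 3 are there at a start; the rules pass over those that are not, and their reading is None.
At some moment in a run one of carrier1, carrier2, carrier3, cup may be knocked a few centimetres aside while the robot is not near it.
Once in a run the grip may slacken for a moment while it holds something.
It also fails if it takes over 210 s, if anything falls off the work surface, if the arm or the gripper's body presses on something with over 40 N, if the wrist force passes 120 N, or if a joint passes its speed limit or range.

## Robot

A 6-joint arm with a two-finger parallel gripper is mounted at the origin on the work surface. World frame = base frame: x ahead of the robot, y to its left, z up, the work surface at z = 0. Lengths are in m, angles in rad, forces in N, time in s.
With the tool pointing down it reaches from about 0.15 to 0.775 m from the base axis. Payload 6.1 kg.
Tool frame: the origin (TCP) lies at the very end of the fingers, on their centre line; the grasp point (between the pads) lies 19 mm behind it; z points along the fingers, y is the line along which they close (so a half turn about z gives the same grasp; the last joint's range is limited). The gripper opens to 85 mm and grips with 20 to 120 N. Pads are 22 mm wide; open, the fingers measure 114 mm over their backs; the gripper's body (76 mm by 85 mm) begins 54 mm behind the grasp point. The pads swing forward as they close: fully open they stand 13 mm farther back than shut.
Start: joints at [-1.265, 0.126, -0.04, 1.405, 0, 1.571], TCP at [0.158, -0.501, 0.209] pointing down, gripper open.
Joint ranges: [-2.72, 2.72], [-0.95, 1.95], [-1.27, 1.35], [-1.78, 2.02], [-1.46, 1.47], [-3.14, 3.14]. Speed limits (rad/s): [2.39, 2.39, 3.01, 3.14, 3.14, 3.14].

## Interface

Orientations are given as a unit quaternion [w, x, y, z].
In Python, from station import * gives the robot as it stands.
- The arm moves only by the tool arm_command, never from a script. Its argument "plan" is a list of rows, each a list of 4 numbers: the shift along the tool's x, y, z in mm, then the turn about the tool's z in degrees. In form: [[x, y, z, spin], ...]. A call has 1 to 8 rows; each row shifts and turns the commanded pose from where the row before left it, along the tool's axes as they then stand; what a row does not reach is not made up. A row lasts 1/10 s, in which the tool goes at most 50 mm and 8.59 degrees, less where a joint would pass 70% of its speed; a pose out of reach is approached as far as the arm can. A call with a gripper value outside its range is refused whole. "hand" is the opening, from 0 (shut) to 1 (fully open), set as the call begins (left out, the last holds). The fingers move at their own pace and stop on an object; the grip force is fixed at half the most. Time passes only in rows, so rows that do not move let the fingers close. It gives the time, the measured TCP pose, the force, the opening and the grip force at its end, in the units of the state.
- get_state(): the state, without advancing time (a new reading comes with each control period).
- grab_frame(name): name is "scene" or "top"; returns a dict with "frame" (420x560x3 uint8, blue, green, red), "K" (3x3 intrinsics, pixels), "xyz" and "rotation" of the camera in the world. Camera axes: x right, y down, z forward; pixel columns grow to the right and rows downward; lengths in m; the calibration is good to about 2 mm. A picture is of the moment at which its call begins. There is no depth.
- finish_job(): hands the job in; it is judged then, once.
Trained networks look in a picture, given as the dict that the camera call returned (one of the last four; its "shot" number tells which), for a name from the list of things; names that differ only in an ending like _2 or _b are one class to them, and where a whole thing is asked for, a point or a joint stands for the part that bears it (a point fixed in the world has none). Each returns a list of dicts, best first, with "confidence" (0 to 1); they miss things now and then, are a little off and sometimes report something else, mostly with a low value. They report only what shows in the picture. A call takes as long as a camera call.
- masks_of(thing, picture): "pixels" (420x560 bool, what is visible of it) and "position" ([column, row] in pixels, amid what is visible of it).
The state is a dict: "clock": time; "qpos": joint angles; "joint_velocities": joint speeds; "joint_torque": joint torques, N m; "eef_pos": TCP position; "eef_rot": TCP orientation; "wrist_force": force on the tool from outside, world axes, zero at the start; "ft_torque": the same for the moment, N m; "finger_gap": finger opening in m; "gripper_force": force on a finger pad.
Only numpy, scipy, OpenCV 4.12 (cv2) and the standard library are available. Lean on these libraries where they do the work, as an engineer would, in place of code of your own. Each camera call takes 0.05 s, during which the arm holds its last target. There are 200 camera calls.

## Working session

There is one attempt and no reset: what is moved stays moved. The work goes in short steps, Python scripts to look and compute and a tool call to move; the robot and the scene stay as the last step left them, time stands still between calls to the robot, and variables do not carry over. Pictures are saved under pics/ and viewed, at most 14 in all, crops included, and the job is handed in when it is done.

Besides the shell and the picture viewer there is one more tool, called after "Call:" as name([rows], argument=value, ...), one row to a line, values as JSON. arm_command: Moves the arm, as the interface text tells. Its arguments: {"type":"object","properties":{"plan":{"type":"array","items":{"type":"array","items":{"type":"number"}}},"hand":{"type":"number"}},"required":["plan"]}

```bash
mkdir -p pics; cat > h.py <<'E'
from station import *
import numpy as np, cv2
def ray(p,u,v):
    d=np.array(p["rotation"])@np.linalg.inv(p["K"])@np.array([u,v,1.]); return np.array(p["xyz"]),d
def at(p,uv,z):
    o,d=ray(p,*uv); return o+d*(z-o[2])/d[2]
def proj(p,X):
    c=np.array(p["rotation"]).T@(np.asarray(X,float)-np.array(p["xyz"])); c=np.array(p["K"])@c; return c[:2]/c[2]
E
python3 - <<'E'
from h import *
s=get_state(); print({k:np.round(v,3).tolist() for k,v in s.items()})
for n in ("top","scene"):
    p=grab_frame(n); cv2.imwrite(f"pics/{n}0.png",p["frame"]); print(n,p["xyz"],np.round(p["rotation"],3).tolist(),np.round(p["K"],1).tolist())
    for t in ["tester","carrier1","cup","tray","plunger","jar","loupe","dome","spool"]:
        for m in masks_of(t,p):
            if m["confidence"]>.3:
                print(t,round(m["confidence"],2),np.round(m["position"],1),m["pixels"].sum(),np.round(at(p,m["position"],0.0),3))
E
```

```text
{'clock': 0.0, 'qpos': [-1.265, 0.126, -0.041, 1.405, -0.0, 1.571], 'joint_velocities': [0.001, 0.001, 0.001, -0.001, -0.001, 0.0], 'joint_torque': [-0.002, -43.591, 35.293, 0.017, -0.0, -0.0], 'eef_pos': [0.158, -0.5, 0.209], 'eef_rot': [-0.001, 0.988, 0.152, -0.0], 'wrist_force': [-0.235, -0.257, 0.214], 'ft_torque': [0.054, -0.004, -0.025], 'gripper_force': 0.0, 'finger_gap': 0.085}
top [0.50089776 0.01912233 1.24719272] [-0.025, 0.708, -0.706, 0.019] [[486.4, 0.0, 274.4], [0.0, 486.4, 207.3], [0.0, 0.0, 1.0]]Traceback (most recent call last):
  File "<stdin>", line 8, in <module>
  File "h.py", line 6, in at
    o,d=ray(p,*uv); return o+d*(z-o[2])/d[2]
        ~~~^^^^^^^
  File "h.py", line 4, in ray
    d=np.array(p["rotation"])@np.linalg.inv(p["K"])@np.array([u,v,1.]); return np.array(p["xyz"]),d
      ~~~~~~~~~~~~~~~~~~~~~~~^~~~~~~~~~~~~~~~~~~~~~
ValueError: matmul: Input operand 1 has a mismatch in its core dimension 0, with gufunc signature (n?,k),(k,m?)->(n?,m?) (size 3 is different from 4)
```

```bash
cat > h.py <<'E'
from station import *
import numpy as np, cv2
from scipy.spatial.transform import Rotation as Ro
def RM(q): return Ro.from_quat(q,scalar_first=True).as_matrix()
def at(p,uv,z):
    d=RM(p["rotation"])@np.linalg.inv(p["K"])@np.array([uv[0],uv[1],1.]); o=np.array(p["xyz"])
    return o+d*(z-o[2])/d[2]
def proj(p,X):
    c=np.array(p["K"])@RM(p["rotation"]).T@(np.asarray(X,float)-np.array(p["xyz"])); return c[:2]/c[2]
E
python3 - <<'E'
from h import *
for n in ("top","scene"):
    p=grab_frame(n); cv2.imwrite(f"pics/{n}0.png",p["frame"]); print(n,p["xyz"],np.round(p["rotation"],3).tolist(),np.round(p["K"],1).tolist())
    for t in ["tester","carrier1","cup","tray","plunger","jar","loupe","dome","spool"]:
        for m in masks_of(t,p):
            if m["confidence"]>.3:
                print(t,round(m["confidence"],2),np.round(m["position"],1),m["pixels"].sum(),np.round(at(p,m["position"],0.0),3))
E
```

```text
top [0.50089776 0.01912233 1.24719272] [-0.025, 0.708, -0.706, 0.019] [[486.4, 0.0, 274.4], [0.0, 486.4, 207.3], [0.0, 0.0, 1.0]]
tester 0.96 [327.4 213.1] 14575 [ 0.564 -0.105  0.   ]
tester 0.56 [398.4 221.6] 174 [ 0.543 -0.286  0.   ]
carrier1 0.95 [205.7 199.2] 842 [0.599 0.208 0.   ]
carrier1 0.77 [149.6 200.1] 848 [0.596 0.353 0.   ]
cup 0.8 [346.5 262.2] 453 [ 0.439 -0.153  0.   ]
tray 0.96 [207.6 264.4] 1617 [0.432 0.201 0.   ]
plunger 0.63 [452.  205.7] 810 [ 0.584 -0.424  0.   ]
plunger 0.5 [400.6 223.7] 178 [ 0.538 -0.292  0.   ]
jar 0.58 [231.  158.7] 506 [0.704 0.144 0.   ]
loupe 0.57 [103.4 238.4] 320 [0.497 0.47  0.   ]
dome 0.63 [453.9 205.1] 802 [ 0.586 -0.428  0.   ]
dome 0.44 [328.2 212.8] 14705 [ 0.565 -0.107  0.   ]
spool 0.72 [451.6 259.6] 412 [ 0.447 -0.42   0.   ]
scene [ 1.1967274  -0.15490625  0.94043715] [-0.255, 0.756, 0.572, -0.193] [[425.8, 0.0, 280.7], [0.0, 425.8, 209.0], [0.0, 0.0, 1.0]]
tester 0.6 [231.7 246.4] 11958 [ 0.591 -0.116  0.   ]
carrier1 0.63 [400.3 202.5] 831 [0.578 0.369 0.   ]
carrier1 0.59 [349.7 222.1] 728 [0.602 0.208 0.   ]
cup 0.6 [211.6 202.6] 430 [ 0.434 -0.141 -0.   ]
tray 0.89 [327.2 175.2] 1099 [ 0.425  0.206 -0.   ]
plunger 0.75 [161.7 224.9] 152 [ 0.473 -0.284 -0.   ]
jar 0.63 [336.9 246.6] 640 [ 0.667  0.147 -0.   ]
loupe 0.78 [423.6 175.6] 324 [0.504 0.479 0.   ]
dome 0.56 [112.6 267. ] 950 [ 0.57  -0.417  0.   ]
spool 0.62 [109.1 224.2] 403 [ 0.432 -0.42   0.   ]
```

View pics/top0.png

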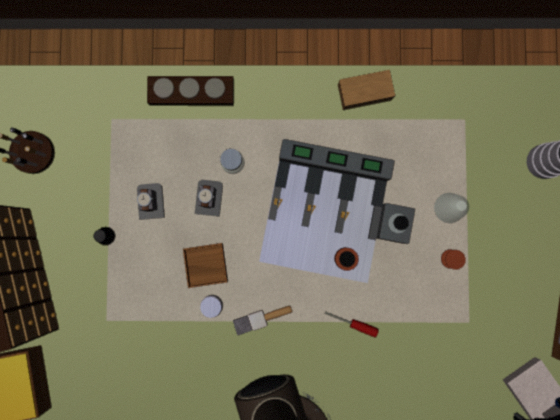

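View pics/scene0.png

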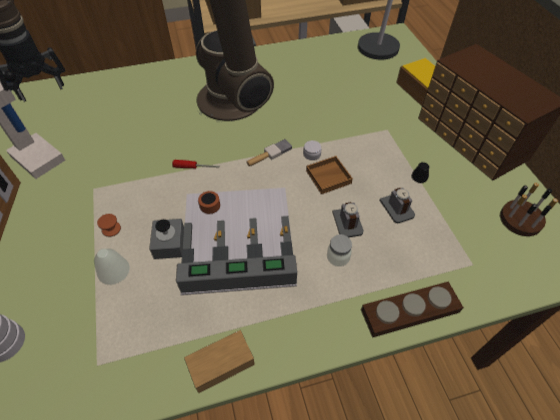

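```bash
python3 - <<'E'
import cv2
i=cv2.imread("pics/top0.png")
cv2.imwrite("pics/c1.png",cv2.resize(i[130:290,250:420],None,fx=3.7,fy=3.7,interpolation=cv2.INTER_CUBIC))
cv2.imwrite("pics/c2.png",cv2.resize(i[170:295,130:240],None,fx=4.7,fy=4.7,interpolation=cv2.INTER_CUBIC))
E
```

```text
(no output)
```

View pics/c1.png

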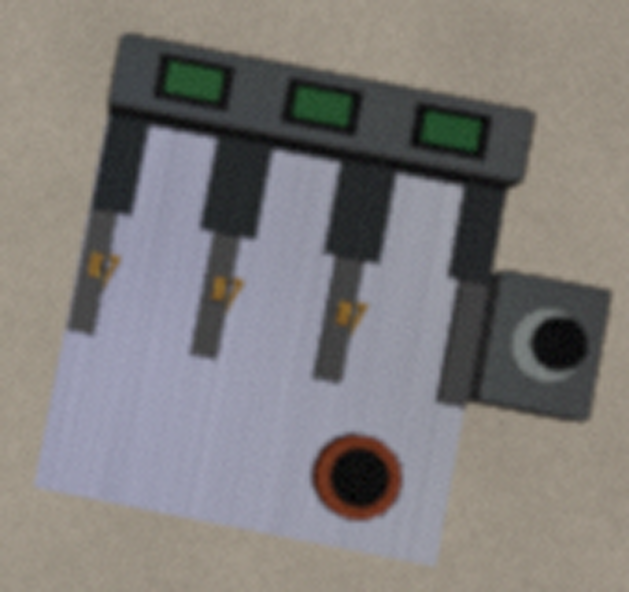

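View pics/c2.png

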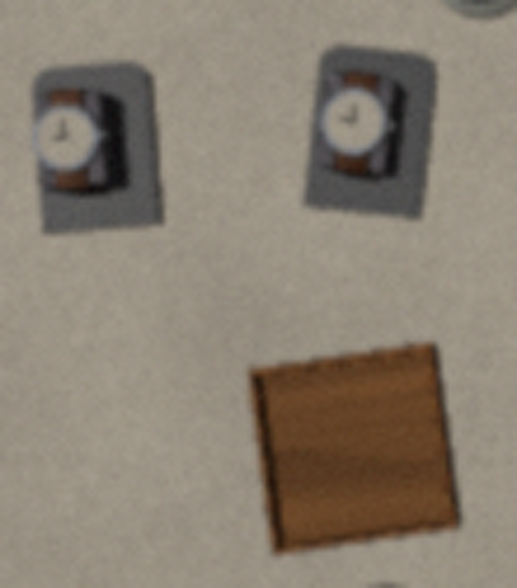

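Top view: cup on the ledge before bay 0 (346,259), two carriers at (150,200) and (206,198), tray (207,265), plunger block right of the tester. The scene view shows the same layout; the crops give tester and carrier corners, which I fit now.

```bash
cat > fit.py <<'E'
from h import *
from scipy.optimize import least_squares
def fitpose(p,mod,uv,x0):
    mod=np.array(mod,float)/1000; uv=np.array(uv,float)
    def f(a):
        R=Ro.from_euler('z',a[2]).as_matrix()
        return np.concatenate([proj(p,R@m+[a[0],a[1],0])-q for m,q in zip(mod,uv)])
    r=least_squares(f,x0,loss='soft_l1'); return r.x,r.fun.reshape(-1,2)
E
python3 - <<'E'
from fit import *
p=grab_frame("top")
C=lambda L,o,s:[(o[0]+(u+.5)/s-.5,o[1]+(v+.5)/s-.5) for u,v in L]
ty=[140,119.5,52.5,33.5,-33.5,-52.5,-119.5,-140]; ly=[140,109.5,62.5,23.5,-23.5,-62.5,-109.5,-140]
mod=[(-140,140,8),(-140,-140,8)]+[(-30,y,21) for y in ty]+[(55,y,26) for y in ly]
uv=[(37,487),(437,566),(68,330),(93,334),(190,354),(215,358),(313,379),(340,382),(437,402),(465,407),(95,207),(131,213),(202,230),(255,238),(326,255),(379,263),(449,277),(488,283)]
T,res=fitpose(p,mod,C(uv,(250,130),3.7),[.55,-.1,-.18]); print("tester",T.round(4),res.round(1).tolist())
base=lambda:[(-45,32,10),(-45,-32,10),(45,20,10),(45,-20,10),(33,32,10),(33,-32,10)]
A,r=fitpose(p,[(-45,32,10),(-45,-32,10),(45,0,10)],C([(44,233),(163,223),(93,64)],(130,170),4.7),[.6,.35,0]);print("A",A.round(4),r.round(1).tolist())
B,r=fitpose(p,[(-45,32,10),(-45,-32,10),(45,0,10)],C([(305,205),(420,217),(379,48)],(130,170),4.7),[.6,.2,0]);print("B",B.round(4),r.round(1).tolist())
tr,r=fitpose(p,[(50,50,25),(50,-50,25),(-50,50,25),(-50,-50,25)],C([(250,370),(435,344),(277,552),(460,525)],(130,170),4.7),[.43,.2,0]);print("tray",tr.round(4),r.round(1).tolist())
print("cup",at(p,C([(357.5,477)],(250,130),3.7)[0],.042))
R=Ro.from_euler('z',T[2]).as_matrix()
for n,q in dict(plunger=(20,-177.5,88),b0=(75,-86,8),b1=(75,0,8),b2=(75,86,8),e0=(-85,-86,8),e1=(-85,0,8),e2=(-85,86,8)).items(): print(n,(R@np.array(q)/1000+[T[0],T[1],0]).round(4), proj(p,R@np.array(q)/1000+[T[0],T[1],0]).round(1))
# watch-based check of A,B using scene and top mask
s=grab_frame("scene")
for m in masks_of("tray",s)[:1]: print("tray scene",at(s,m["position"],.012))
for m in masks_of("cup",s)[:1]: print("cup scene",at(s,m["position"],.03))
E
```

```text
tester [ 0.5519 -0.0932 -0.1891] [[-1.0, 0.0], [-0.3, 0.1], [-1.1, -0.3], [0.1, 0.2], [-0.0, -0.1], [0.6, 0.2], [0.3, -0.3], [0.5, 0.3], [0.5, 0.0], [1.0, 0.2], [-2.0, -0.2], [0.2, 0.5], [-0.7, -0.5], [0.2, 0.2], [-0.6, -0.8], [0.3, -0.0], [-0.2, -0.2], [1.2, 0.5]]
A [0.594  0.3481 0.0846] [[0.2, -0.0], [-0.2, 0.1], [-0.0, -0.1]]
B [ 0.6035  0.1997 -0.092 ] [[-0.3, 0.2], [0.2, 0.0], [0.1, -0.2]]
tray [0.4322 0.2036 0.152 ] [[-0.0, -0.4], [0.0, -0.8], [-0.3, 0.6], [0.3, 0.5]]
cup [ 0.4499968  -0.14659176  0.042     ]
plunger [ 0.5382 -0.2713  0.088 ] [401.2 222.3]
b0 [ 0.6094 -0.1918  0.008 ] [361.8 195.3]
b1 [ 0.6256 -0.1073  0.008 ] [328.7 188.9]
b2 [ 0.6417 -0.0228  0.008 ] [295.6 182.5]
e0 [ 0.4523 -0.1617  0.008 ] [350.4 257.1]
e1 [ 0.4684 -0.0772  0.008 ] [317.  250.6]
e2 [0.4846 0.0072 0.008 ] [283.7 244. ]
tray scene [0.60887159 0.19660409 0.012     ]
cup scene [ 0.45272283 -0.1503446   0.03      ]
```

```bash
cat > go.py <<'E'
import sys
from h import *
# usage: go.py x y z theta : displacement in present tool axes (mm), spin deg
s=get_state(); R=RM(s["eef_rot"]); th=np.arctan2(R[1,0],R[0,0])
if len(sys.argv)>1:
    t=[float(a) for a in sys.argv[1:]]
    d=R.T@(np.array(t[:3])-s["eef_pos"])*1000
    R2=Ro.from_euler('z',t[3]).as_matrix()@np.diag([1,-1,-1]); d2=R2.T@(np.array(t[:3])-s["eef_pos"])*1000
    print("now axes",d.round(1),"after spin",d2.round(1),"spin",np.degrees((th-t[3]+np.pi)%(2*np.pi)-np.pi).round(1))
print(np.round(s["eef_pos"],4),"th",th.round(4),"tilt",R[:,2].round(3),"gap",round(s["finger_gap"],4),"q",np.round(s["qpos"],2),"F",np.round(s["wrist_force"],1),s["clock"])
E
python3 go.py 0.45 -0.148 0.12 -0.189
```

```text
now axes [ 384.6 -248.4   89.5] after spin [ 220.5 -401.2   89.5] spin 28.3
[ 0.158  -0.5006  0.2095] th 0.3058 tilt [-0. -0. -1.] gap 0.0852 q [-1.27  0.13 -0.04  1.41 -0.    1.57] F [-0.1 -0.7  0.1] 1.3
```

Call:
arm_command([
  [0, 0, 0, 7.1],
  [0, 0, 0, 7.1],
  [0, 0, 0, 7.1],
  [0, 0, 0, 7],
  [22, -40, 0, 0],
  [22, -40, 0, 0],
  [22, -40, 0, 0],
  [22, -40, 0, 0],
], hand=1)

```text
clock: 2.1
eef_pos: [0.2751, -0.3586, 0.2096]
eef_rot: [0.0, 0.996, -0.094, 0.0]
wrist_force: [0.5, -0.7, 0.6]
finger_gap: 0.0856
gripper_force: 0.0
```

Call:
arm_command([
  [22, -40, 0, 0],
  [22, -40, 0, 0],
  [22, -40, 0, 0],
  [22, -40, 0, 0],
  [22, -40, 0, 0],
  [20, -40, 0, 0],
  [0, 0, 45, 0],
  [0, 0, 0, 0],
])

```text
clock: 2.9
eef_pos: [0.4437, -0.1459, 0.1589]
eef_rot: [-0.001, 0.996, -0.092, -0.005]
wrist_force: [-1.9, 0.2, -0.5]
finger_gap: 0.0852
gripper_force: 0.0
```

```bash
python3 go.py 0.45 -0.148 0.018 -0.189
```

```text
now axes [  8.    1.1 140.9] after spin [  6.6   0.9 140.9] spin 0.2
[ 0.4437 -0.1459  0.1589] th -0.185 tilt [-0.01   0.003 -1.   ] gap 0.0852 q [-0.32  0.03 -0.25  1.3  -0.    3.01] F [-1.9  0.2 -0.5] 2.9
```

Call:
arm_command([
  [3, 0, 35, 0],
  [4, 1, 35, 0],
  [0, 0, 35, 0],
  [0, 0, 25, 0],
  [0, 0, 10, 0],
  [0, 0, 0, 0],
  [0, 0, 0, 0],
])

```text
clock: 3.6
eef_pos: [0.4548, -0.1515, 0.0263]
eef_rot: [0.0, 0.996, -0.094, 0.001]
wrist_force: [-0.2, -0.4, 0.3]
finger_gap: 0.0854
gripper_force: 0.0
```

Call:
arm_command([
  [0, 0, 0, 0],
  [0, 0, 0, 0],
  [0, 0, 0, 0],
  [0, 0, 0, 0],
  [0, 0, 0, 0],
], hand=0)

```text
clock: 4.1
eef_pos: [0.4537, -0.1507, 0.0246]
eef_rot: [0.0, 0.996, -0.094, 0.0]
wrist_force: [0.8, 0.7, -0.6]
finger_gap: 0.012
gripper_force: 0.0
```

```bash
python3 - <<'E'
from h import *
for n in ("top","scene"):
    p=grab_frame(n); 
    for m in masks_of("cup",p)[:2]: print(n,m["confidence"],m["position"],at(p,m["position"],.042),m["pixels"].sum())
    if n=="scene": cv2.imwrite("pics/s1.png",cv2.resize(p["frame"][140:310,100:300],None,fx=3,fy=3))
E
```

```text
top 0.42 [336.5, 266.9] [ 0.42944895 -0.12250336  0.042     ] 60
top 0.34 [211.0, 198.4] [0.59760436 0.18877732 0.042     ] 870
scene 0.63 [212.1, 203.8] [ 0.47234052 -0.1407675   0.042     ] 339
```

View pics/s1.png

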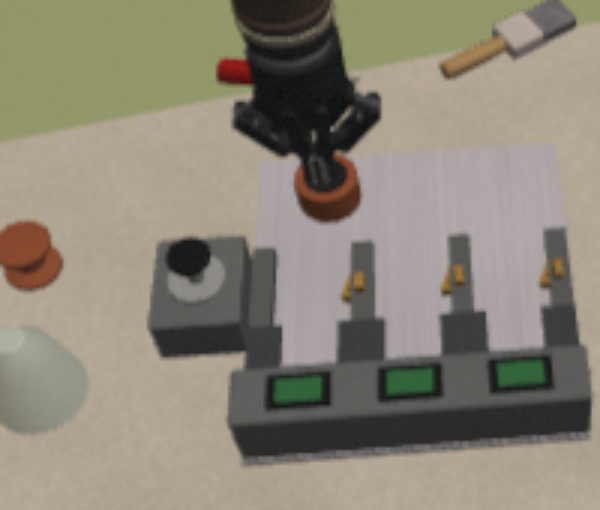

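The fingertips rode over the cup's rim, because they stand about 13 mm back when open. The closed fingers are now inside it, at (320,180) in the crop. I'll lift, open, look again and go deeper.

Call:
arm_command([
  [0, 0, -25, 0],
  [0, 0, -35, 0],
  [0, 0, 0, 0],
])

```text
clock: 4.6
eef_pos: [0.4563, -0.1516, 0.0886]
eef_rot: [0.001, 0.996, -0.094, 0.003]
wrist_force: [0.8, -0.8, 0.4]
finger_gap: -0.0002
gripper_force: 0.0
```

Call:
arm_command([
  [-40, 0, -20, 0],
  [-40, 0, -20, 0],
  [-40, 0, -10, 0],
  [0, 0, 0, 0],
], hand=1)

```text
clock: 5.0
eef_pos: [0.3327, -0.1276, 0.1356]
eef_rot: [0.0, 0.996, -0.094, 0.0]
wrist_force: [0.4, -0.6, -1.3]
finger_gap: 0.0582
gripper_force: 0.0
```

```bash
python3 - <<'E'
from h import *
for n in ("top","scene"):
    p=grab_frame(n); 
    for m in masks_of("cup",p)[:1]: print(n,m["confidence"],m["position"],at(p,m["position"],.042 if n=="top" else .03),m["pixels"].sum())
E
python3 go.py 0.45 -0.148 0.012 -0.189
```

```text
top 0.75 [344.9, 260.0] [ 0.4464378  -0.14323595  0.042     ] 414
scene 0.92 [210.7, 203.2] [ 0.45958643 -0.14386673  0.03      ] 436
now axes [115.2  -2.  122.1] after spin [115.2  -2.1 122.1] spin 0.1
[ 0.3365 -0.1285  0.1341] th -0.1881 tilt [ 0. -0. -1.] gap 0.0843 q [-0.36 -0.18 -0.5   1.25  0.    2.96] F [-0.5  0.2 -0.1] 5.2
```

```bash
python3 go.py 0.454 -0.144 0.012 -0.189
```

```text
now axes [118.3  -6.7 122.1] after spin [118.4  -6.8 122.1] spin 0.1
[ 0.3365 -0.1285  0.1341] th -0.1881 tilt [ 0. -0. -1.] gap 0.0843 q [-0.36 -0.18 -0.5   1.25  0.    2.96] F [-0.5  0.2 -0.1] 5.2
```

Call:
arm_command([
  [39, -2, 0, 0],
  [39, -2, 15, 0],
  [40, -3, 35, 0],
  [0, 0, 30, 0],
  [0, 0, 25, 0],
  [0, 0, 17, 0],
  [0, 0, 0, 0],
  [0, 0, 0, 0],
])

```text
clock: 6.0
eef_pos: [0.4508, -0.1431, 0.014]
eef_rot: [-0.0, 0.996, -0.094, -0.001]
wrist_force: [0.0, 0.9, 0.5]
finger_gap: 0.0854
gripper_force: 0.0
```

Call:
arm_command([
  [0, 0, 0, 0],
  [0, 0, 0, 0],
  [0, 0, 0, 0],
  [0, 0, 0, 0],
  [0, 0, 0, 0],
], hand=0.4)

```text
clock: 6.5
eef_pos: [0.4548, -0.1442, 0.0193]
eef_rot: [0.001, 0.996, -0.094, 0.005]
wrist_force: [-0.6, 1.5, 21.7]
finger_gap: 0.0343
gripper_force: 10.5
```

```bash
python3 - <<'E'
from h import *
a=grab_frame("scene"); b=grab_frame("top")
for n,p in (("scene",a),("top",b)):
    for m in masks_of("cup",p)[:1]: print(n,m["confidence"],m["position"],m["pixels"].sum())
cv2.imwrite("pics/s2.png",np.hstack([cv2.resize(a["frame"][150:270,150:250],None,fx=4,fy=4),cv2.resize(b["frame"][200:320,290:390],None,fx=4,fy=4)]))
s=get_state();print(s["finger_gap"],s["gripper_force"],s["wrist_force"],s["eef_pos"])
print(proj(a,[.4548,-.1442,.0193]),proj(b,[.4548,-.1442,.0193]))
E
```

```text
scene 0.9 [209.2, 202.6] 344
top 0.26 [149.2, 201.2] 903
0.034447412848011894 10.479611533228308 [-0.11640868  2.90023727 20.92536033] [ 0.45476412 -0.1441938   0.01931058]
[210.78282541 204.3080644 ] [344.04538408 256.23898707]
```

View pics/s2.png

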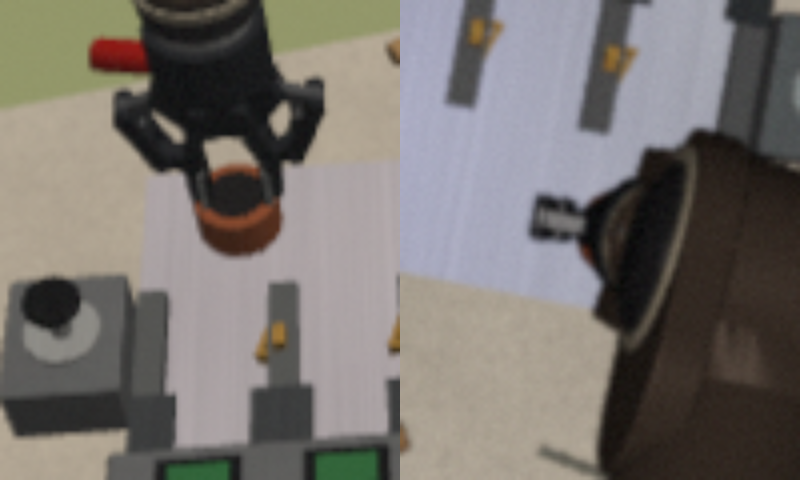

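Fingertips sit on the cup's top (crop about (205,195) and (268,195)). The real tips are therefore some 18 mm behind the reported TCP. I'll raise, open and go lower while watching the force.

Call:
arm_command([
  [0, 0, -30, 0],
  [0, 0, 0, 0],
])

```text
clock: 6.9
eef_pos: [0.4534, -0.1441, 0.0489]
eef_rot: [0.001, 0.996, -0.094, 0.004]
wrist_force: [1.3, -0.1, -0.1]
finger_gap: 0.0343
gripper_force: 0.0
```

Call:
arm_command([
  [0, 0, 0, 0],
  [0, 0, 0, 0],
  [0, 0, 0, 0],
  [0, 0, 0, 0],
  [0, 0, 20, 0],
  [0, 0, 14, 0],
  [0, 0, 8, 0],
  [0, 0, 0, 0],
], hand=1)

```text
clock: 7.7
eef_pos: [0.4495, -0.1429, 0.0013]
eef_rot: [-0.0, 0.996, -0.094, -0.001]
wrist_force: [1.0, 0.3, -0.6]
finger_gap: 0.0854
gripper_force: 0.0
```

Call:
arm_command([
  [0, 0, 0, 0],
  [0, 0, 0, 0],
  [0, 0, 0, 0],
], hand=0.6)

```text
clock: 8.0
eef_pos: [0.4516, -0.1436, 0.004]
eef_rot: [0.0, 0.996, -0.094, 0.001]
wrist_force: [-1.2, -0.0, 4.3]
finger_gap: 0.0556
gripper_force: 63.2
```

Call:
arm_command([
  [0, 0, -20, 0],
  [0, 0, -40, 0],
  [0, 0, -40, 0],
  [-10, -40, 0, -8],
  [-10, -40, 0, -8],
  [-10, -30, 0, -8],
  [0, -30, 0, -8],
  [0, 0, 0, -8],
], hand=0.3)

```text
clock: 8.8
eef_pos: [0.4199, -0.0009, 0.1033]
eef_rot: [-0.0, 0.966, 0.257, 0.001]
wrist_force: [-0.1, -0.1, -0.9]
finger_gap: 0.0558
gripper_force: 63.7
```

Call:
arm_command([
  [0, 0, 0, -8],
  [0, 0, 0, -8],
  [0, 0, 0, -8],
  [0, 0, 0, 0],
])

```text
clock: 9.2
eef_pos: [0.4209, -0.0034, 0.1032]
eef_rot: [0.0, 0.894, 0.448, 0.0]
wrist_force: [0.3, 0.2, -0.7]
finger_gap: 0.0556
gripper_force: 63.7
```

```bash
python3 go.py 0.432 0.2036 0.025 0.937
```

```text
now axes [ 172.5 -115.    78.2] after spin [ 173.4 -113.6   78.2] spin -0.4
[ 0.4209 -0.0034  0.1032] th 0.9294 tilt [ 0.001  0.    -1.   ] gap 0.0556 q [-0.01 -0.05 -0.46  1.16  0.    2.2 ] F [ 0.3  0.2 -0.7] 9.2
```

Call:
arm_command([
  [35, -23, 0, 0],
  [35, -23, 0, 0],
  [35, -23, 0, 0],
  [35, -23, 0, 0],
  [33, -23, 10, 0],
  [0, 0, 35, 0],
  [0, 0, 35, 0],
  [0, 0, 0, 0],
])

```text
clock: 10.0
eef_pos: [0.4288, 0.2029, 0.0188]
eef_rot: [-0.0, 0.895, 0.447, -0.004]
wrist_force: [-0.4, 0.2, -1.9]
finger_gap: 0.0562
gripper_force: 63.9
```

Call:
arm_command([
  [0, 0, 16, 0],
  [0, 0, 0, 0],
  [0, 0, 0, 0],
])

```text
clock: 10.3
eef_pos: [0.4328, 0.204, 0.0081]
eef_rot: [-0.0, 0.894, 0.447, 0.001]
wrist_force: [-0.2, 0.9, -0.6]
finger_gap: 0.0554
gripper_force: 63.9
```

Call:
arm_command([
  [0, 0, 0, 0],
  [0, 0, 0, 0],
  [0, 0, 0, 0],
  [0, 0, -20, 0],
  [0, 0, -40, 0],
  [0, 0, -40, 0],
  [0, 0, -40, 0],
], hand=0.95)

```text
clock: 11.0
eef_pos: [0.4319, 0.2038, 0.1485]
eef_rot: [-0.0, 0.894, 0.448, 0.0]
wrist_force: [0.3, 0.0, -0.2]
finger_gap: 0.0811
gripper_force: 0.0
```

```bash
python3 go.py 0.6035 0.1997 0.12 3.0496
```

```text
now axes [ 99.5 139.9  28.5] after spin [-171.3   11.7   28.5] spin -121.5
[0.4319 0.2038 0.1485] th 0.9287 tilt [ 0.  0. -1.] gap 0.0811 q [ 0.44  0.04 -0.26  1.26  0.    2.65] F [ 0.3  0.  -0.2] 11.0
```

Call:
arm_command([
  [0, 0, 0, -8.1],
  [0, 0, 0, -8.1],
  [0, 0, 0, -8.1],
  [0, 0, 0, -8.1],
  [0, 0, 0, -8.1],
  [0, 0, 0, -8.1],
  [0, 0, 0, -8.1],
  [0, 0, 0, -8.1],
])

```text
clock: 11.8
eef_pos: [0.4322, 0.204, 0.147]
eef_rot: [0.0, 0.512, 0.859, 0.0]
wrist_force: [0.4, 0.0, -0.2]
finger_gap: 0.0812
gripper_force: 0.0
```

Call:
arm_command([
  [0, 0, 0, -8.1],
  [0, 0, 0, -8.1],
  [0, 0, 0, -8.1],
  [0, 0, 0, -8.1],
  [0, 0, 0, -8.1],
  [0, 0, 0, -8.1],
  [0, 0, 0, -8.1],
  [0, 0, 0, 0],
])

```text
clock: 12.6
eef_pos: [0.4322, 0.204, 0.1469]
eef_rot: [0.0, 0.046, 0.999, 0.0]
wrist_force: [0.4, 0.2, -0.1]
finger_gap: 0.081
gripper_force: 0.0
```

```bash
python3 - <<'E'
from h import *
for n in ("top","scene"):
    p=grab_frame(n)
    for t in ("carrier1","cup"):
        for m in masks_of(t,p)[:2]: print(n,t,m["confidence"],m["position"],m["pixels"].sum())
    cv2.imwrite(f"pics/{n}3.png",p["frame"])
E
python3 go.py 0.6035 0.1997 0.12 3.0496
```

```text
top carrier1 0.8 [148.9, 201.5] 865
top carrier1 0.67 [210.7, 199.8] 874
top cup 0.61 [205.3, 263.0] 198
scene carrier1 0.98 [347.4, 219.8] 765
scene carrier1 0.75 [401.2, 202.6] 812
scene cup 0.63 [328.5, 174.3] 363
now axes [-171.    11.8   26.7] after spin [-171.    11.5   26.7] spin -0.1
[0.4322 0.204  0.1467] th 3.048 tilt [ 0.  0. -1.] gap 0.0809 q [ 0.44  0.04 -0.27  1.26  0.    0.53] F [ 0.7  0.2 -0.1] 12.9
```

```bash
python3 - <<'E'
import cv2
i=cv2.imread("pics/top3.png")
cv2.imwrite("pics/c3.png",cv2.resize(i[170:295,130:240],None,fx=4.7,fy=4.7,interpolation=cv2.INTER_CUBIC))
E
```

```text
(no output)
```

View pics/c3.png

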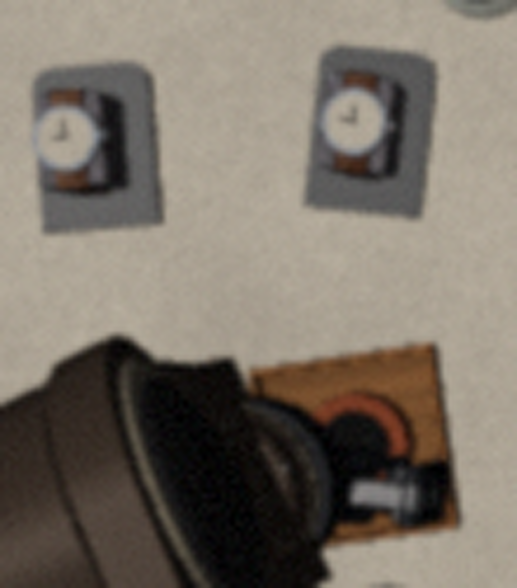

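Carriers are unmoved and the cup is in the tray at (360,440) in the crop. Next I grip carrier B.

Call:
arm_command([
  [-43, 3, 0, 0],
  [-43, 3, 0, 0],
  [-43, 3, 0, 0],
  [-42, 3, 0, 0],
  [0, 0, 30, 0],
  [0, 0, 40, 0],
  [0, 0, 40, 0],
  [0, 0, 0, 0],
])

```text
clock: 13.7
eef_pos: [0.5994, 0.1987, 0.0304]
eef_rot: [-0.005, 0.047, 0.999, -0.002]
wrist_force: [-1.2, -0.4, -0.2]
finger_gap: 0.0809
gripper_force: 0.0
```

```bash
python3 go.py 0.6035 0.1997 0.010 3.0496
```

```text
now axes [-4.2  1.5 20.3] after spin [-4.   1.4 20.4] spin -0.1
[0.5994 0.1987 0.0304] th 3.0484 tilt [-0.01  -0.003 -1.   ] gap 0.0809 q [ 0.32  0.39 -0.1   1.1   0.    0.41] F [-1.2 -0.4 -0.2] 13.7
```

Call:
arm_command([
  [0, 0, 15, 0],
  [0, 0, 12, 0],
  [0, 0, 0, 0],
  [0, 0, 0, 0],
])

```text
clock: 14.1
eef_pos: [0.604, 0.2004, 0.0108]
eef_rot: [0.0, 0.046, 0.999, 0.0]
wrist_force: [0.8, -0.5, -0.5]
finger_gap: 0.0814
gripper_force: 0.0
```

Call:
arm_command([
  [0, 0, 0, 0],
  [0, 0, 0, 0],
  [0, 0, 0, 0],
  [0, 0, 0, 0],
  [0, 0, 0, 0],
  [0, 0, 0, 0],
], hand=0.2)

```text
clock: 14.7
eef_pos: [0.6041, 0.2004, 0.0105]
eef_rot: [0.001, 0.046, 0.999, 0.0]
wrist_force: [-0.5, -0.3, 6.7]
finger_gap: 0.0352
gripper_force: 61.9
```

Call:
arm_command([
  [0, 0, -20, 0],
  [0, 0, -30, 0],
  [0, 0, -10, 0],
  [0, 0, 0, 5.5],
  [0, 0, 0, 0],
])

```text
clock: 15.2
eef_pos: [0.6034, 0.2001, 0.0692]
eef_rot: [-0.0, 0.094, 0.996, -0.0]
wrist_force: [0.2, -0.2, -1.8]
finger_gap: 0.035
gripper_force: 61.2
```

```bash
cat > tt.py <<'E'
import sys,numpy as np
from scipy.spatial.transform import Rotation as Ro
T=[.5519,-.0932,-.1891]
R=Ro.from_euler('z',T[2]).as_matrix()
def w(x,y,z=0): return R@[x/1000,y/1000,z/1000]+[T[0],T[1],0]
def inv(P): return R.T@(np.array(P)-[T[0],T[1],0])*1000
E
python3 go.py $(python3 -c "
from tt import *
print(*w(-80,0,68).round(4))") 2.9525
```

```text
now axes [  75.7 -297.8    1.2] after spin [  75.5 -297.8    1.2] spin 0.0
[0.6034 0.2001 0.0692] th 2.9531 tilt [-0. -0. -1.] gap 0.035 q [ 0.32  0.37 -0.04  1.16 -0.    0.51] F [ 0.2 -0.2 -1.8] 15.2
```

Call:
arm_command([
  [10, -37, 0, 0],
  [10, -37, 0, 0],
  [10, -37, 0, 0],
  [10, -38, 0, 0],
  [10, -38, 0, 0],
  [10, -38, 0, 0],
  [10, -37, 0, 0],
  [6, -36, 0, 0],
])

```text
clock: 16.0
eef_pos: [0.4713, -0.0794, 0.0686]
eef_rot: [-0.001, 0.093, 0.996, 0.0]
wrist_force: [0.5, -1.2, -1.8]
finger_gap: 0.0354
gripper_force: 61.1
```

Call:
arm_command([
  [0, 0, 30, 0],
  [0, 0, 10, 0],
  [0, 0, 0, 0],
  [0, 0, 0, 0],
])

```text
clock: 16.4
eef_pos: [0.4731, -0.0777, 0.0296]
eef_rot: [-0.0, 0.093, 0.996, 0.0]
wrist_force: [-0.1, 0.8, -1.0]
finger_gap: 0.0351
gripper_force: 61.2
```

```bash
python3 go.py $(python3 -c "
from tt import *
print(*w(-80,0,18).round(4))") 2.9525
python3 - <<'E'
from h import *
from tt import *
print("tcp in tester",inv(get_state()["eef_pos"]).round(1))
a=grab_frame("scene"); b=grab_frame("top")
cv2.imwrite("pics/s4.png",np.hstack([cv2.resize(a["frame"][160:290,160:290],None,fx=3,fy=3),cv2.resize(b["frame"][150:280,260:390],None,fx=3,fy=3)]))
E
```

```text
now axes [-0.3 -0.4 11.6] after spin [-0.3 -0.4 11.6] spin 0.2
[ 0.4731 -0.0777  0.0296] th 2.9552 tilt [-0.001  0.    -1.   ] gap 0.0351 q [-0.16  0.11 -0.46  1.    0.    0.02] F [-0.1  0.8 -1. ] 16.4
tcp in tester [-80.3   0.4  29.6]
```

View pics/s4.png

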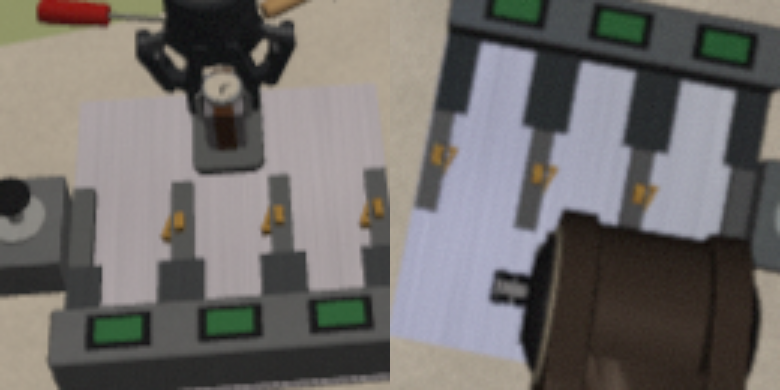

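Call:
arm_command([
  [0, 0, 7, 0],
  [0, 0, 3, 0],
  [0, 0, 0, 0],
  [0, 0, 0, 0],
])

```text
clock: 16.9
eef_pos: [0.4731, -0.0783, 0.0196]
eef_rot: [-0.0, 0.094, 0.996, -0.0]
wrist_force: [0.2, 0.5, -1.3]
finger_gap: 0.035
gripper_force: 61.2
```

Call:
arm_command([
  [-8, 0, 0, 0],
  [-8, 0, 0, 0],
  [-8, 0, 0, 0],
  [0, 0, 0, 0],
])

```text
clock: 17.3
eef_pos: [0.4983, -0.0832, 0.0197]
eef_rot: [0.001, 0.094, 0.996, -0.0]
wrist_force: [-0.2, -0.2, -1.4]
finger_gap: 0.0349
gripper_force: 61.2
```

Call:
arm_command([
  [-5, 0, 1, 0],
  [-5, 0, 0, 0],
  [-5, 0, 0, 0],
  [0, 0, 0, 0],
])

```text
clock: 17.7
eef_pos: [0.5123, -0.0858, 0.0186]
eef_rot: [0.0, 0.094, 0.996, -0.0]
wrist_force: [0.2, -0.2, -1.0]
finger_gap: 0.0346
gripper_force: 61.3
```

Call:
arm_command([
  [-6, 0, 0, 0],
  [-6, 0, 0, 0],
  [-6, 0, 0, 0],
  [-6, 0, 0, 0],
  [0, 0, 0, 0],
])

```text
clock: 18.2
eef_pos: [0.5353, -0.0904, 0.0185]
eef_rot: [-0.0, 0.094, 0.996, -0.0]
wrist_force: [-2.4, -0.5, 0.5]
finger_gap: 0.0351
gripper_force: 61.4
```

Call:
arm_command([
  [-7, 0, 0, 0],
  [-7, 0, 0, 0],
  [-7, 0, 0, 0],
  [-7, 0, 0, 0],
  [-7, 0, 0, 0],
  [0, 0, 0, 0],
])

```text
clock: 18.8
eef_pos: [0.5712, -0.0972, 0.0186]
eef_rot: [0.001, 0.094, 0.996, -0.0]
wrist_force: [1.3, -1.6, -1.6]
finger_gap: 0.0352
gripper_force: 61.2
```

Call:
arm_command([
  [-7, 0, 0, 0],
  [-7, 0, 0, 0],
  [-7, 0, 0, 0],
  [-7, 0, 0, 0],
  [-7, 0, 0, 0],
  [0, 0, 0, 0],
])

```text
clock: 19.4
eef_pos: [0.6057, -0.1038, 0.0186]
eef_rot: [0.001, 0.094, 0.996, -0.0]
wrist_force: [1.3, -4.4, -0.9]
finger_gap: 0.035
gripper_force: 61.2
```

```bash
python3 -c "
from h import *
from tt import *
print(inv(get_state()['eef_pos']).round(1),get_state()['wrist_force'].round(1) if hasattr(get_state()['wrist_force'],'round') else get_state()['wrist_force'])"
```

```text
[54.8 -0.3 18.6] [ 1.3 -4.4 -0.9]
```

Call:
arm_command([
  [-6, 0, 0, 0],
  [-6, 0, 0, 0],
  [-5, 0, 0, 0],
  [0, 0, 0, 0],
])

```text
clock: 19.8
eef_pos: [0.6215, -0.1066, 0.0186]
eef_rot: [0.001, 0.094, 0.996, -0.0]
wrist_force: [0.7, -4.9, -0.3]
finger_gap: 0.0354
gripper_force: 61.3
```

Call:
arm_command([
  [-2, 0, 0, 0],
  [-2, 0, 0, 0],
  [0, 0, 0, 0],
])

```text
clock: 20.1
eef_pos: [0.6251, -0.1063, 0.0186]
eef_rot: [0.0, 0.094, 0.996, 0.001]
wrist_force: [-0.1, 0.6, -1.4]
finger_gap: 0.0353
gripper_force: 61.2
```

Call:
arm_command([
  [0, 0, 0, 0],
  [0, 0, 0, 0],
  [0, 0, 0, 0],
  [0, 0, -20, 0],
  [0, 0, -40, 0],
  [0, 0, -40, 0],
  [0, 0, -30, 0],
], hand=0.7)

```text
clock: 20.8
eef_pos: [0.6249, -0.1071, 0.1515]
eef_rot: [0.001, 0.094, 0.996, 0.0]
wrist_force: [-0.8, 0.2, 0.2]
finger_gap: 0.0599
gripper_force: 0.0
```

```bash
python3 go.py 0.594 0.3481 0.12 3.2262
python3 - <<'E'
from h import *
from tt import *
a=grab_frame("scene"); b=grab_frame("top")
for n,p in (("s",a),("t",b)):
  for t in ("carrier1","cup"):
    for m in masks_of(t,p)[:3]: print(n,t,round(m["confidence"],2),np.round(m["position"],1),m["pixels"].sum())
cv2.imwrite("pics/t5.png",np.hstack([cv2.resize(a["frame"][160:290,160:290],None,fx=3,fy=3),cv2.resize(b["frame"][155:285,125:255],None,fx=3,fy=3)]))
E
```

```text
now axes [115.6 441.4  31.4] after spin [ -7.6 456.2  31.5] spin -15.6
[ 0.6249 -0.1071  0.1515] th 2.9534 tilt [ 0.002 -0.    -1.   ] gap 0.0599 q [-0.17  0.34  0.1   1.33  0.    0.02] F [-0.8  0.2  0.2] 20.8
s carrier1 0.94 [239.7 244. ] 499
s cup 0.84 [329.5 174.6] 325
s cup 0.26 [227.  246.2] 10815
t carrier1 0.81 [149.6 200.4] 903
t carrier1 0.66 [326.3 195.6] 283
t carrier1 0.6 [296. 215.] 6772
t cup 0.63 [207.  265.5] 433
```

View pics/t5.png

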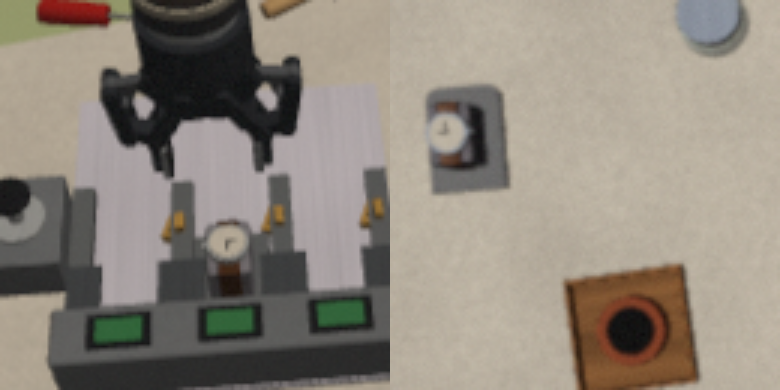

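Carrier B sits in bay 1 at (228,245) in the crop with the catch behind it. The cup is in the tray, and carrier A is unmoved.

Call:
arm_command([
  [0, 0, 0, -7.8],
  [0, 0, 0, -7.8],
  [0, 45, 0, 0],
  [-1, 46, 0, 0],
  [-1, 46, 0, 0],
  [-1, 46, 0, 0],
  [-1, 46, 0, 0],
  [-1, 45, 0, 0],
], hand=0.95)

```text
clock: 21.9
eef_pos: [0.6052, 0.1679, 0.1469]
eef_rot: [-0.001, -0.042, 0.999, -0.0]
wrist_force: [0.8, 0.0, 0.2]
finger_gap: 0.0814
gripper_force: 0.0
```

Call:
arm_command([
  [-1, 46, 0, 0],
  [-1, 46, 0, 0],
  [-1, 45, 0, 0],
  [0, 45, 0, 0],
  [0, 0, 30, 0],
  [0, 0, 30, 0],
  [0, 0, 30, 0],
  [0, 0, 0, 0],
])

```text
clock: 22.7
eef_pos: [0.5904, 0.3461, 0.0518]
eef_rot: [-0.005, -0.042, 0.999, -0.003]
wrist_force: [-0.0, -0.7, -0.6]
finger_gap: 0.0812
gripper_force: 0.0
```

Call:
arm_command([
  [0, 0, 0, 0],
  [0, 0, 0, 0],
])

```text
clock: 22.9
eef_pos: [0.5948, 0.3482, 0.0601]
eef_rot: [0.001, -0.042, 0.999, 0.0]
wrist_force: [0.3, 0.5, 0.1]
finger_gap: 0.0811
gripper_force: 0.0
```

```bash
python3 go.py 0.594 0.3481 0.010 3.2262
```

```text
now axes [ 0.9 -0.  50.1] after spin [ 0.8  0.  50.1] spin -0.0
[0.5948 0.3482 0.0601] th -3.0577 tilt [ 0.002  0.001 -1.   ] gap 0.0811 q [ 0.53  0.47  0.09  1.19 -0.    0.45] F [0.3 0.5 0.1] 22.9
```

Call:
arm_command([
  [0, 0, 20, 0],
  [0, 0, 20, 0],
  [0, 0, 10, 0],
  [0, 0, 0, 0],
  [0, 0, 0, 0],
])

```text
clock: 23.4
eef_pos: [0.5947, 0.3482, 0.0099]
eef_rot: [0.001, -0.042, 0.999, 0.0]
wrist_force: [-0.0, -0.1, 0.2]
finger_gap: 0.0811
gripper_force: 0.0
```

Call:
arm_command([
  [0, 0, 0, 0],
  [0, 0, 0, 0],
  [0, 0, 0, 0],
  [0, 0, 0, 0],
  [0, 0, 0, 0],
  [0, 0, 0, 0],
], hand=0.2)

```text
clock: 24.0
eef_pos: [0.5946, 0.3484, 0.0097]
eef_rot: [0.001, -0.042, 0.999, 0.001]
wrist_force: [-0.8, 1.6, 6.1]
finger_gap: 0.0348
gripper_force: 62.0
```

Call:
arm_command([
  [0, 0, -20, 0],
  [0, 0, -35, 0],
  [0, 0, -25, 0],
  [0, 0, 0, 7.8],
  [0, 0, 0, 7.8],
  [0, 0, 0, 0],
])

```text
clock: 24.6
eef_pos: [0.5936, 0.3475, 0.0879]
eef_rot: [-0.001, 0.094, 0.996, -0.001]
wrist_force: [0.1, -0.0, -3.1]
finger_gap: 0.0354
gripper_force: 61.1
```

```bash
python3 go.py $(python3 -c "
from tt import *
print(*w(-80,86,88).round(4))") 2.9525
```

```text
now axes [ 3.830e+01 -3.547e+02  3.000e-01] after spin [ 3.810e+01 -3.547e+02 -1.000e-01] spin 0.0
[0.5936 0.3475 0.0879] th 2.9531 tilt [-0.001 -0.001 -1.   ] gap 0.0354 q [ 0.53  0.46  0.14  1.25 -0.    0.72] F [ 0.1 -0.  -3.1] 24.6
```

Call:
arm_command([
  [5, -44, 0, 0],
  [5, -44, 0, 0],
  [5, -44, 0, 0],
  [5, -45, 0, 0],
  [5, -45, 0, 0],
  [5, -45, 0, 0],
  [5, -44, 0, 0],
  [3, -44, 0, 0],
])

```text
clock: 25.4
eef_pos: [0.4888, 0.0047, 0.0881]
eef_rot: [-0.001, 0.092, 0.996, -0.0]
wrist_force: [-0.0, -0.2, -2.5]
finger_gap: 0.035
gripper_force: 61.4
```

Call:
arm_command([
  [0, 0, 30, 0],
  [0, 0, 20, 0],
  [0, 0, 10, 0],
  [0, 0, 0, 0],
  [0, 0, 0, 0],
])

```text
clock: 25.9
eef_pos: [0.4906, 0.0066, 0.029]
eef_rot: [-0.0, 0.093, 0.996, -0.0]
wrist_force: [0.5, -0.3, -2.6]
finger_gap: 0.0347
gripper_force: 61.6
```

```bash
python3 go.py $(python3 -c "
from tt import *
print(*w(-80,86,18.5).round(4))") 2.9525
python3 - <<'E'
from h import *
a=grab_frame("scene")
cv2.imwrite("pics/s6.png",cv2.resize(a["frame"][160:290,180:310],None,fx=4,fy=4))
E
```

```text
now axes [ 1.  -0.4 10.5] after spin [ 1.  -0.5 10.5] spin 0.1
[0.4906 0.0066 0.029 ] th 2.9551 tilt [-0. -0. -1.] gap 0.0347 q [ 0.01  0.13 -0.44  1.   -0.    0.2 ] F [ 0.5 -0.3 -2.6] 25.9
```

View pics/s6.png

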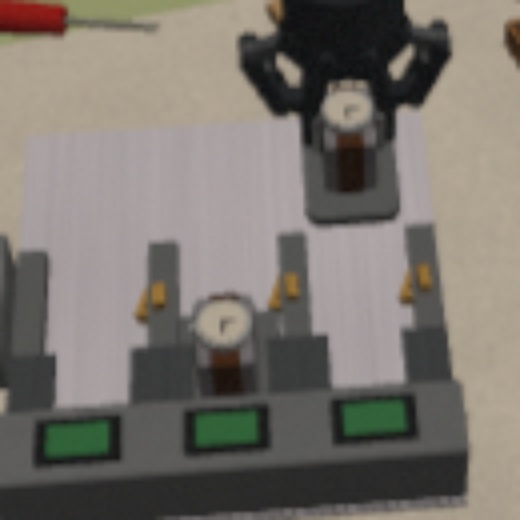

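Carrier A is squarely in line with bay 2 (nose at about (352,218), mouth at (355,232)).

Call:
arm_command([
  [0, -0.4, 7, 0],
  [0, 0, 3.5, 0],
  [0, 0, 0, 0],
  [0, 0, 0, 0],
])

```text
clock: 26.35
eef_pos: [0.4902, 0.006, 0.0181]
eef_rot: [-0.0, 0.094, 0.996, -0.0]
wrist_force: [-0.3, -0.5, -2.5]
finger_gap: 0.0353
gripper_force: 61.6
```

Call:
arm_command([
  [-8, 0, 0, 0],
  [-8, 0, 0, 0],
  [-8, 0, 0, 0],
  [0, 0, 0, 0],
])

```text
clock: 26.75
eef_pos: [0.5155, 0.0011, 0.0182]
eef_rot: [0.001, 0.094, 0.996, 0.0]
wrist_force: [-0.3, 0.9, -2.6]
finger_gap: 0.0354
gripper_force: 61.6
```

Call:
arm_command([
  [-5, 0, 0, 0],
  [-5, 0, 0, 0],
  [-5, 0, 0, 0],
  [0, 0, 0, 0],
])

```text
clock: 27.15
eef_pos: [0.5294, -0.0015, 0.0182]
eef_rot: [0.0, 0.094, 0.996, 0.0]
wrist_force: [-0.9, -0.4, -2.2]
finger_gap: 0.035
gripper_force: 61.6
```

Call:
arm_command([
  [-6, 0, 0, 0],
  [-6, 0, 0, 0],
  [-6, 0, 0, 0],
  [-6, 0, 0, 0],
  [0, 0, 0, 0],
])

```text
clock: 27.65
eef_pos: [0.5525, -0.0061, 0.0179]
eef_rot: [-0.0, 0.094, 0.996, -0.0]
wrist_force: [0.3, -0.5, -2.7]
finger_gap: 0.0351
gripper_force: 61.7
```

Call:
arm_command([
  [-7, 0, 0, 0],
  [-7, 0, 0, 0],
  [-7, 0, 0, 0],
  [-7, 0, 0, 0],
  [-7, 0, 0, 0],
  [0, 0, 0, 0],
])

```text
clock: 28.25
eef_pos: [0.5884, -0.013, 0.0182]
eef_rot: [0.001, 0.094, 0.996, -0.0]
wrist_force: [2.1, -2.1, -3.3]
finger_gap: 0.035
gripper_force: 61.6
```

Call:
arm_command([
  [-7, 0, 0, 0],
  [-7, 0, 0, 0],
  [-7, 0, 0, 0],
  [-7, 0, 0, 0],
  [-7, 0, 0, 0],
  [0, 0, 0, 0],
])

```text
clock: 28.85
eef_pos: [0.6227, -0.0195, 0.0182]
eef_rot: [0.001, 0.094, 0.996, -0.0]
wrist_force: [0.9, -2.8, -3.0]
finger_gap: 0.0351
gripper_force: 61.5
```

Call:
arm_command([
  [-6, 0, 0, 0],
  [-6, 0, 0, 0],
  [-5, 0, 0, 0],
  [0, 0, 0, 0],
])

```text
clock: 29.25
eef_pos: [0.639, -0.0219, 0.0183]
eef_rot: [0.001, 0.094, 0.996, 0.001]
wrist_force: [1.2, -0.2, -2.7]
finger_gap: 0.0354
gripper_force: 61.6
```

Call:
arm_command([
  [-2, 0, 0, 0],
  [-2, 0, 0, 0],
  [0, 0, 0, 0],
])

```text
clock: 29.55
eef_pos: [0.6418, -0.0226, 0.0182]
eef_rot: [0.0, 0.094, 0.996, 0.0]
wrist_force: [-0.1, 0.1, -2.0]
finger_gap: 0.035
gripper_force: 61.7
```

```bash
python3 -c "
from h import *
from tt import *
print(inv(get_state()['eef_pos']).round(1))"
```

```text
[75.  86.2 18.2]
```

Call:
arm_command([
  [0, 0, 0, 0],
  [0, 0, 0, 0],
  [0, 0, 0, 0],
  [0, 0, -20, 0],
  [0, 0, -40, 0],
  [0, 0, -40, 0],
  [0, 0, -40, 0],
], hand=0.7)

```text
clock: 30.25
eef_pos: [0.6414, -0.0229, 0.1598]
eef_rot: [0.0, 0.094, 0.996, 0.0]
wrist_force: [0.9, 0.4, 0.3]
finger_gap: 0.0599
gripper_force: 0.0
```

```bash
python3 go.py .5382 -.2713 .13 2.9525
python3 - <<'E'
from h import *
a=grab_frame("scene"); b=grab_frame("top")
for m in masks_of("plunger",b)[:2]: print(m["confidence"],m["position"],at(b,m["position"],.088))
cv2.imwrite("pics/t7.png",np.hstack([cv2.resize(a["frame"][170:290,140:300],None,fx=3,fy=3),cv2.resize(b["frame"][220:340,180:280],None,fx=3,fy=3)]))
E
```

```text
now axes [  54.9 -263.3   29.8] after spin [  54.6 -263.4   29.8] spin 0.1
[ 0.6414 -0.0229  0.1598] th 2.9535 tilt [ 0.  0. -1.] gap 0.0599 q [-0.04  0.35  0.14  1.36  0.    0.15] F [0.9 0.4 0.3] 30.25
0.59 [399.2, 223.8] [ 0.53471244 -0.26639053  0.088     ]
```

View pics/t7.png

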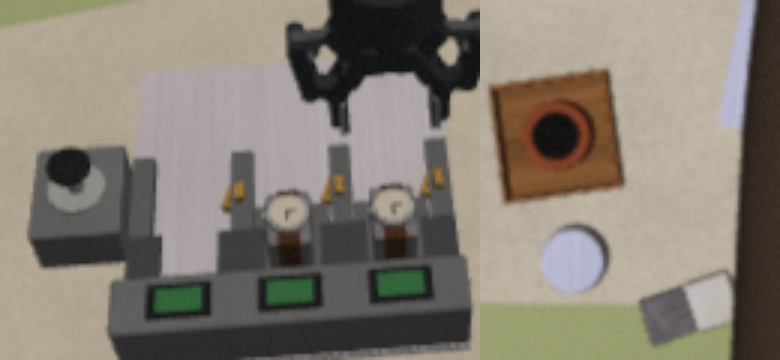

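Both carriers are home ((288,212) and (393,205) in the crop) and the cup is in the tray. Next is the plunger.

Call:
arm_command([
  [9, -43, 0, 0],
  [9, -44, 0, 0],
  [9, -44, 0, 0],
  [9, -44, 0, 0],
  [9, -44, 0, 0],
  [10, -44, 0, 0],
  [0, 0, 0, 0],
  [0, 0, 0, 0],
], hand=0)

```text
clock: 31.2
eef_pos: [0.5374, -0.2716, 0.1569]
eef_rot: [-0.001, 0.095, 0.995, 0.001]
wrist_force: [0.4, -0.0, 1.0]
finger_gap: -0.0003
gripper_force: 0.0
```

Call:
arm_command([
  [0, 0, 30, 0],
  [0, 0, 25, 0],
  [0, 0, 15, 0],
  [0, 0, 0, 0],
  [0, 0, 0, 0],
])

```text
clock: 31.7
eef_pos: [0.5386, -0.2698, 0.088]
eef_rot: [-0.0, 0.093, 0.996, 0.0]
wrist_force: [1.2, 0.6, 0.3]
finger_gap: 0.0002
gripper_force: 0.0
```

```bash
python3 go.py .5372 -.2708 .07 2.9525
```

```text
now axes [ 1.2 -1.3 18. ] after spin [ 1.2 -1.3 18. ] spin 0.1
[ 0.5386 -0.2698  0.088 ] th 2.9551 tilt [-0.001  0.001 -1.   ] gap 0.0002 q [-0.46  0.3  -0.09  1.18  0.   -0.28] F [1.2 0.6 0.3] 31.7
```

Call:
arm_command([
  [1, -1, 8, 0],
  [0, 0, 8, 0],
  [0, 0, 6, 0],
  [0, 0, 0, 0],
  [0, 0, 0, 0],
])

```text
clock: 32.2
eef_pos: [0.5372, -0.2718, 0.0664]
eef_rot: [0.0, 0.094, 0.996, 0.0]
wrist_force: [0.6, -0.2, 0.5]
finger_gap: 0.0002
gripper_force: 0.0
```

Call:
arm_command([
  [0, 0, 5, 0],
  [0, 0, 5, 0],
  [0, 0, 0, 0],
  [0, 0, 0, 0],
])

```text
clock: 32.6
eef_pos: [0.5375, -0.272, 0.0566]
eef_rot: [0.0, 0.094, 0.996, -0.0]
wrist_force: [-1.0, 1.7, 6.3]
finger_gap: -0.0003
gripper_force: 3.3
```

Call:
arm_command([
  [0, 0, 5, 0],
  [0, 0, 5, 0],
  [0, 0, 3, 0],
  [0, 0, 0, 0],
  [0, 0, 0, 0],
])

```text
clock: 33.1
eef_pos: [0.5377, -0.2721, 0.0462]
eef_rot: [0.001, 0.094, 0.996, -0.001]
wrist_force: [-6.0, 3.6, 20.0]
finger_gap: 0.0001
gripper_force: 10.2
```

Call:
arm_command([
  [0, 0, -10, 0],
  [0, 0, -20, 0],
  [0, 0, -40, 0],
  [0, 0, -40, 0],
  [0, 0, 0, 0],
  [0, 0, 0, 0],
])

```text
clock: 33.7
eef_pos: [0.5377, -0.2722, 0.1537]
eef_rot: [0.001, 0.094, 0.996, -0.0]
wrist_force: [-0.5, 0.5, -0.3]
finger_gap: 0.0
gripper_force: 0.0
```

```bash
python3 - <<'E'
from h import *
a=grab_frame("scene"); b=grab_frame("top")
cv2.imwrite("pics/t8.png",np.hstack([cv2.resize(a["frame"][170:290,140:300],None,fx=3,fy=3),cv2.resize(b["frame"][220:340,180:280],None,fx=3,fy=3)]))
E
```

```text
(no output)
```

View pics/t8.png

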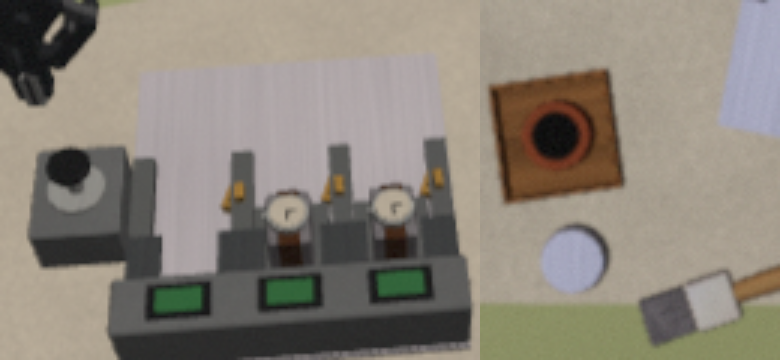

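Carriers and cup are unchanged, the plunger is back up at (70,165), and the arm is clear.

```bash
python3 -c "
from station import *
print(finish_job())"
```

```text
the job is handed in; nothing more can be done
None
```

The job is handed in; the hand-in gave no verdict. The cup is in the tray, both carriers present are home in bays 1 and 2 with their catches behind them, and the plunger was pushed to its stop (20 N at the wrist) and is back up.

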